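# Show the bench camera the hidden heel indicator in a mirror

### The job

Push the three loose wax chips off the ski behind the binding's heel piece with the scraper block, so that they drop to the bench, and stand the scraper back on the bench on its foot. Then take the inspection mirror from its rest by the handle and hold it upright above the ski, straight behind the heel piece at the height of its indicator screw and on the spot the bench camera is aimed at, angled so that the camera sees the screw in the glass. Finish while still holding the mirror there, still and touching nothing; leave the other things on the bench alone and move the chips with the scraper only.

Things in the scene. Friction and masses are not known exactly. Their poses are not given: they have to be found in the camera images.
- ski: Dark ski, 90 mm wide, fixed flat in two grey vices, running left-right across the bench. Its flat top is 110 mm above the bench, underside 94 mm. Origin: on its centreline at bench level. y along the ski to the tip (robot's left), x across it, away from the robot, z up. Vices 360 mm behind and 560 mm ahead of the origin, jaws 8 mm over the ski's top; toe piece 400 to 540 mm ahead.
- heel: Heel piece of the binding, fixed on the ski's centreline: dark and grey housing 66 mm wide, 165 mm long, 78 mm high over the ski's top. Origin: foot of its rear face, on the ski's top. Rear face looks to its -y (towards the ski's tail, the robot's right); z up.
- marker (a point): The marker: face of the indicator screw, a round slotted steel screw head 14 mm across that stands out 6 mm from the middle of the heel piece's rear face, 38 mm above the ski's top (148 mm above the bench), looking to the heel piece's -y.
- bench_camera: Grey bench camera, black 34 mm lens barrel, on a post with a round 96 mm foot, fixed beyond the ski. Its origin is NOT on the camera: it is the spot it is aimed at, on its optical axis 210 mm ahead of the lens, 148 mm above the bench, over the ski's centreline, 80 to 140 mm straight behind the marker. x points from that spot to the lens (level, same height as the marker), z up.
- mirror_grip (a point): Middle of the mirror's rubber grip, on the handle's axis, 120 mm straight behind the glass.
- mirror: Inspection mirror: round glass 60 mm across in a thin black rim, square on the end of a straight handle. Origin: centre of the glass. The glass looks along x; the handle runs back along -x: steel rod 6 mm thick to 75 mm behind the glass, then a round black rubber grip 14 mm thick from 75 to 165 mm. 90 g, balance about 100 mm behind the glass. Lies level in its rest, axis 48 mm above the bench.
- mirror_rest: Plywood rest fixed to the bench, 110 x 64 mm base, two notched uprights 8 mm thick and 50 mm wide, 72 mm apart, 53 mm high, carrying the mirror's rubber grip; between them the grip is free for 64 mm. Origin: middle of its underside, below the point of the grip 120 mm behind the glass; x along the handle towards the glass.
- scraper: Scraper block standing on the bench: grey plastic foot 140 mm long, 22 mm thick, 22 mm high, and on it a beech grip 112 mm long, 30 mm thick, reaching to 58 mm. 160 g. Origin: centre of the foot's underside; y along its length, z up.
- chip0: Loose pale wax chip, 30 x 20 x 12 mm, on the ski's top behind the heel piece. Origin: centre of its underside.
- chip1: Loose pale wax chip, 26 x 22 x 12 mm, on the ski's top behind the heel piece. Origin: centre of its underside.
- chip2: Loose pale wax chip, 32 x 17 x 12 mm, on the ski's top behind the heel piece. Origin: centre of its underside.
- cork_block: Bystander: cork block 60 x 110 x 35 mm lying on the bench; origin centre of underside.
- wax_bar: Bystander: pale wax bar 45 x 85 x 20 mm on the bench; origin centre of underside.
- screwdriver: Bystander: screwdriver 200 mm long lying beyond the ski.
- cleaner: Bystander: white bottle 60 mm across, 160 mm high; origin centre of underside.
- spare_toe: Bystander: spare binding toe piece 66 x 105 x 40 mm lying beyond the ski; origin centre of underside.

How it is judged (in metres and radians):
On the way, in this order (a step that is already met when the one before it is completed fails the run):
1. all three wax chips have dropped off the ski (height (world z) of each of chip0, chip1, chip2 below 0.08 m), for 0.1 s.
2. the scraper stands on its foot on the bench, let go (height (world z) of scraper below 0.006 m and angle between scraper's own z axis and vertical below 0.15 rad and contact force between the fingers and scraper below 0.1 N), for 0.2 s.
3. the mirror is held where the camera sees the marker in it (distance between mirror and bench_camera below 0.02 m and x of marker in the frame of mirror above 0.03 m and x of mirror_grip in the frame of bench_camera below -0.03 m and ((angle between the x axis of mirror and the y axis of heel, either way round between 0.5 and 0.7 rad and angle between the x axis of mirror and the x axis of bench_camera, either way round between 0.5 and 0.7 rad) or (angle between the x axis of mirror and the y axis of heel, either way round between 0.55 and 0.75 rad and angle between the x axis of mirror and the x axis of bench_camera, either way round between 0.55 and 0.75 rad) or (angle between the x axis of mirror and the y axis of heel, either way round between 0.6 and 0.8 rad and angle between the x axis of mirror and the x axis of bench_camera, either way round between 0.6 and 0.8 rad) or (angle between the x axis of mirror and the y axis of heel, either way round between 0.65 and 0.85 rad and angle between the x axis of mirror and the x axis of bench_camera, either way round between 0.65 and 0.85 rad) or (angle between the x axis of mirror and the y axis of heel, either way round between 0.7 and 0.9 rad and angle between the x axis of mirror and the x axis of bench_camera, either way round between 0.7 and 0.9 rad) or (angle between the x axis of mirror and the y axis of heel, either way round between 0.75 and 0.95 rad and angle between the x axis of mirror and the x axis of bench_camera, either way round between 0.75 and 0.95 rad) or (angle between the x axis of mirror and the y axis of heel, either way round between 0.8 and 1 rad and angle between the x axis of mirror and the x axis of bench_camera, either way round between 0.8 and 1 rad) or (angle between the x axis of mirror and the y axis of heel, either way round between 0.85 and 1.05 rad and angle between the x axis of mirror and the x axis of bench_camera, either way round between 0.85 and 1.05 rad)) and contact force between the fingers and mirror above 2 N and linear speed of mirror below 0.02 m/s and angular speed of mirror below 0.15 rad/s and contact force between mirror and ski below 0.3 N and contact force between mirror and heel below 0.3 N and contact force between mirror and bench_camera below 0.3 N and contact force between mirror and mirror_rest below 0.3 N), for 0.3 s.
At the end, for the whole second after the job is handed in: Mirror gripped, still, touching nothing else; glass centre within 20 mm of the aimed spot, looking to marker and lens at equal angles (within about 0.08 rad) from heel y and camera x. Chips under 80 mm high; scraper let go, upright on its foot on the bench (0.15 rad, 6 mm) (all of step 1 and all of step 2 and all of step 3); the arm keeps its last pose, push and grip.
It fails at once if a chip is touched by the gripper, the arm or the mirror instead of the scraper (contact force between any of the fingers, the arm, mirror and chip0 above 0.3 N or contact force between any of the fingers, the arm, mirror and chip1 above 0.3 N or contact force between any of the fingers, the arm, mirror and chip2 above 0.3 N).
It fails at once if a bystander is moved by more than 30 mm (distance of any of cork_block, wax_bar, screwdriver, cleaner, spare_toe from where it was at the start of the episode above 0.03 m).
It also fails if it takes over 67 s, if anything falls off the work surface, if the arm or the gripper's body presses on something with over 40 N, if the wrist force passes 120 N, or if a joint passes its speed limit or range.

### The arm

A 6-joint arm with a two-finger parallel gripper is mounted at the origin on the work surface. World frame = base frame: x ahead of the robot, y to its left, z up, the work surface at z = 0. Lengths are in mm, angles in degrees, forces in N, time in s.
With the tool pointing down it reaches from about 300 to 850 mm from the base axis. Payload 4.2 kg.
Tool frame: the origin (TCP) lies midway between the tips of the shut fingers; the grasp point (between the pads) lies 19 mm behind it; z points along the fingers, y is the direction in which the jaws open and shut (so a half turn about z gives the same grasp; the last joint's range is limited). The gripper opens to 91 mm and grips with 3 to 60 N. Pads are 32 mm wide; open, the fingers measure 118 mm over their backs; the gripper's body (76 mm by 178 mm) begins 60 mm behind the grasp point.
Start: joints at [-77.578, 18.312, 89.639, -0, 72.044, -1.146], TCP at [134.893, -558.97, 213.976] pointing down, gripper open.
Joint ranges: [-177.97, 177.97], [-48.28, 115.42], [12.27, 149.76], [-77.06, 257.06], [2.81, 150.46], [-146.56, 146.56]. Speed limits (degrees/s): [147.25, 147.25, 180, 180, 180, 180].

### API

Orientations are given as [roll, pitch, yaw] about the fixed x, y, z axes, in that order (R = Rz(yaw) Ry(pitch) Rx(roll)).
In Python, from workcell import env gives the robot as it stands.
- The arm moves only by the shell command python3 -m jog 'ROWS' [FORCE]. ROWS is JSON, a list of rows, each an object of numbers: "dx", "dy", "dz": the shift along the world's x, y, z in m; "wx", "wy", "wz": the turn, a rotation vector about the world's x, y, z in rad; "grip": the gripper's target within -1 to 1 (shut at 1, half-way at 0, fully open at -1). In form: [{"dx": .., "dy": .., "dz": .., "wx": .., "wy": .., "wz": .., "grip": ..}, ...]. A call has 1 to 10 rows; each row shifts and turns the commanded pose from where the row before left it; what a row does not reach is not made up. A row lasts 1/10 s, in which the tool goes at most 50 mm and 8.59 degrees, less where a joint would pass 70% of its speed; a pose out of reach is approached as far as the arm can. A call with a gripper value outside its range is refused whole. The fingers move at their own pace and stop on an object; FORCE is the grip in N (left out, the last holds). Time passes only in rows, so rows that do not move let the fingers close. It gives the time, the measured TCP pose, the force and the opening at its end, in the units of the state.
- env.state(): the state, without advancing time (a new reading comes with each control period).
- env.grab_frame(name): name is "side" or "top"; returns the picture (400x640x3 uint8, red, green, blue); there is no depth.
- env.get_calibration(name): a dict with "fx", "fy", "cx", "cy" (pixels), "R" (3x3) and "t" (3): a world point X has camera coordinates R X + t. Camera axes: x right, y down, z forward; pixel columns grow to the right and rows downward; lengths in mm; the calibration is good to about 2 mm. A picture is of the moment at which its call begins. get_calibration takes no time and is no camera call.
- env.job_done(): hands the job in, once; it reports no verdict.
The state is a dict: "time_s": time; "qpos": joint angles; "qvel": joint speeds; "effort": joint torques, N m; "ee_pos": TCP position; "ee_rot": TCP orientation; "force": force on the tool from outside, world axes, zero at the start; "torque": the same for the moment, N m; "gripper_width": finger opening in mm.
Only numpy, scipy, OpenCV 4.12 (cv2) and the standard library are available. Lean on these libraries where they do the work, as an engineer would, in place of code of your own. Each camera call takes 0.05 s, during which the arm holds its last target. There are 200 camera calls.

## Working session

There is one attempt and no reset: what is moved stays moved. The work goes in short steps, Python scripts to look and compute and a shell command to move; the robot and the scene stay as the last step left them, time stands still between calls to the robot, and variables do not carry over. Pictures are saved under pics/ and viewed, about 8 in all and at most 12, crops included, and the job is handed in when it is done.

```bash
ls; mkdir -p pics
python3 - <<'E'
from workcell import env
import cv2
for n in("top","side"):
    f=env.grab_frame(n); cv2.imwrite(f"pics/{n}0.png",f[:,:,::-1])
    c=env.get_calibration(n); print(n,c)
print(env.state())
E
```

```text
pics
top {'fx': 420.68042025078097, 'fy': 420.68042025078097, 'cx': 318.1006061758112, 'cy': 195.5617188204388, 'R': array([[-0.00928107, -0.99990872,  0.00981896],
       [-0.99189052,  0.00796104, -0.12684564],
       [ 0.1267559 , -0.0109166 , -0.99187387]]), 't': array([  75.87535583,  587.42465616, 1073.47993963])}
side {'fx': 396.8650471397588, 'fy': 396.8650471397588, 'cx': 321.08551622555655, 'cy': 200.85430261756494, 'R': array([[-0.94767005, -0.3192332 ,  0.00341082],
       [-0.21191008,  0.62100992, -0.75461301],
       [ 0.23877937, -0.71584694, -0.65616124]]), 't': array([565.96617313, 170.59975161, 938.20770099])}
{'time_s': 0.1, 'qpos': array([-7.75782691e+01,  1.83463376e+01,  8.97000793e+01, -5.35532910e-04,
        7.20438868e+01, -1.14597602e+00]), 'qvel': array([-0.04081456, -0.03721045, -0.04163783, -0.03497161, -0.02475429,
        0.04191127]), 'effort': array([-1.85481695e-04, -4.13332736e+01, -2.32509005e+01,  7.28275348e-02,
        4.21406084e-02, -5.75559807e-05]), 'ee_pos': array([ 134.79009011, -558.50551574,  213.21630842]), 'ee_rot': array([-1.79909704e+02, -1.29696190e-03,  1.35678714e+01]), 'force': array([ 0.21103219, -0.80532288,  0.11189923]), 'torque': array([-0.01651879, -0.02912747,  0.04053856]), 'gripper_width': 90.8734691205888}
```

View pics/top0.png

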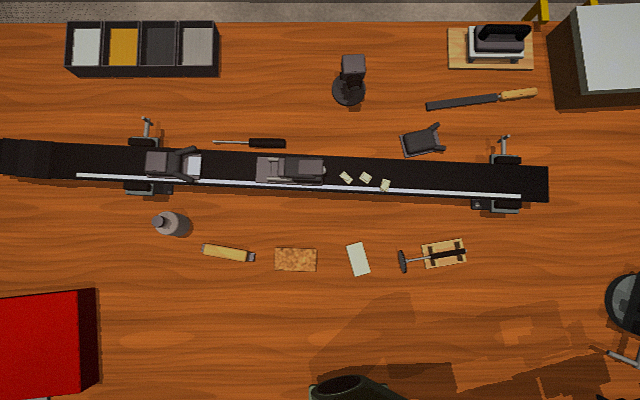

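View pics/side0.png

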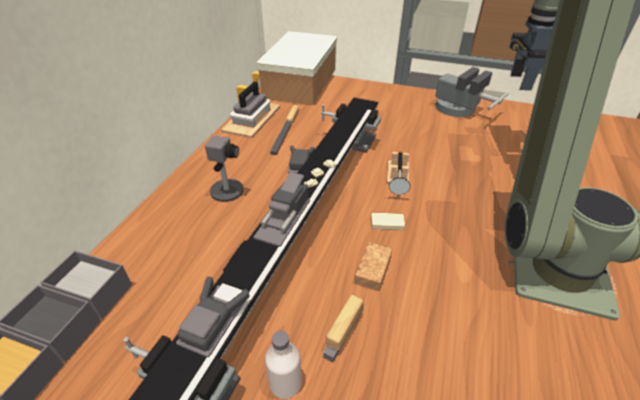

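The top view shows the ski across the picture, with the chips near (346,178), (365,178) and (385,185) and the heel piece at (292,168). The scraper is at (228,252), the mirror glass at (402,260), its rest at (444,254) and the camera at (350,80). The side view matches this layout. Next I'll make an enlarged crop and measure.

```bash
cat > h.py <<'E'
from workcell import env
import numpy as np, cv2
C={n:env.get_calibration(n) for n in("top","side")}
def ray(n,u,v):
    c=C[n];R=np.array(c["R"]);t=np.array(c["t"])
    d=R.T@np.array([(u-c["cx"])/c["fx"],(v-c["cy"])/c["fy"],1]);return -R.T@t,d
def pt(n,u,v,z):
    o,d=ray(n,u,v);return (o+d*(z-o[2])/d[2]).round(1)
def px(n,X):
    c=C[n];p=np.array(c["R"])@np.array(X,float)+c["t"];return np.round([c["fx"]*p[0]/p[2]+c["cx"],c["fy"]*p[1]/p[2]+c["cy"]],1)
def tri(u1,u2):
    o1,d1=ray("top",*u1);o2,d2=ray("side",*u2)
    s=np.linalg.lstsq(np.c_[d1,-d2],o2-o1,rcond=None)[0]
    a,b=o1+s[0]*d1,o2+s[1]*d2;return ((a+b)/2).round(1),round(float(np.linalg.norm(a-b)),1)
def crop(n,x0,y0,x1,y1,k,out):
    f=env.grab_frame(n)[y0:y1,x0:x1,::-1]
    cv2.imwrite(out,cv2.resize(f,None,fx=k,fy=k,interpolation=cv2.INTER_CUBIC))
E
python3 - <<'E'
from h import *
f=env.grab_frame("top");g=f.astype(int)
pale=((g.min(2)>140)).astype(np.uint8)
n,l,s,c=cv2.connectedComponentsWithStats(pale)
for i in range(1,n):
    x,y,w,h,a=s[i]
    if 150<y<290 and a>15: print(s[i],c[i].round(1))
# chips + scraper rects
hsv=cv2.cvtColor(f,cv2.COLOR_RGB2HSV)
print(hsv[252,228],f[252,228],f[256,251],hsv[252,350],f[280,228])
a=cv2.resize(f[70:280,190:480,::-1],None,fx=2.7,fy=2.7,interpolation=cv2.INTER_CUBIC)
cv2.imwrite("pics/c1.png",a)
s=env.grab_frame("side")
a=cv2.resize(s[120:360,190:430,::-1],None,fx=2.5,fy=2.5,interpolation=cv2.INTER_CUBIC);cv2.imwrite("pics/c2.png",a)
E
```

```text
[187 157  14  18 224] [193.7 165.5]
[ 77 173 109   9 337] [124.  176.7]
[340 172  13  11  60] [345.9 177.1]
[360 172  11  11  56] [365.3 177.1]
[197 179 184  12 575] [288.3 184.7]
[381 179   9  11  51] [384.8 183.8]
[386 188 135  10 500] [453.7 192.6]
[347 242  23  34 489] [357.8 258.8]
[ 23 143 184] [184 159  81] [127 115 115] [ 30  19 184] [130  67  21]
```

View pics/c1.png

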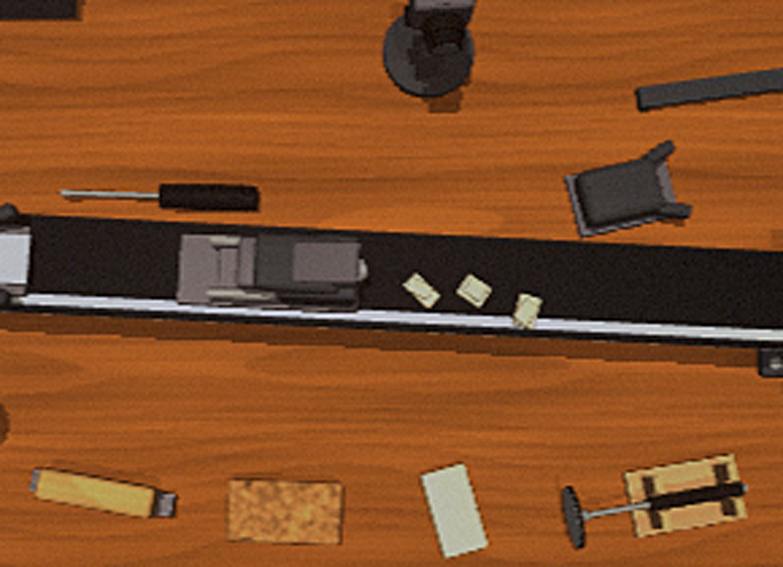

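View pics/c2.png

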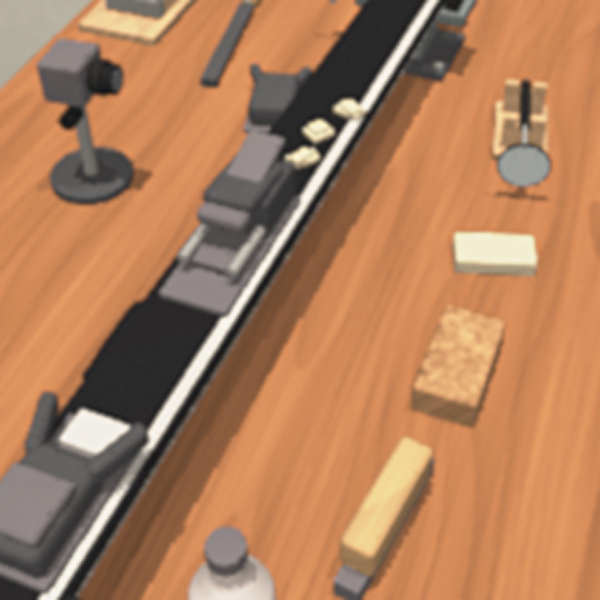

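The top crop (2.7x from (190,70)) shows the heel's rear face at u≈360 with the screw at (365,270). The chips are at (421,290), (474,291) and (526,311), the scraper's beech grip runs (35,480) to (155,502), and the mirror glass is at (573,517). The side crop shows the camera lens front at about (115,78) and the glass at (525,165). I still need a closer view of the camera and the mirror.

Run:
```python
from h import *
t=env.grab_frame("top")[:,:,::-1];s=env.grab_frame("side")[:,:,::-1]
def z(f,x,y,w,h,k):return cv2.resize(f[y:y+h,x:x+w],None,fx=k,fy=k,interpolation=cv2.INTER_CUBIC)
L=[z(t,325,45,50,70,4),z(s,200,130,50,70,4),z(t,395,230,75,48,4)]
im=np.zeros((500,720,3),np.uint8)
im[:280,:200]=L[0];im[:280,210:410]=L[1];im[:192,418:718]=L[2]
a=z(s,380,145,40,55,4);im[280:500,0:160]=a
a=z(t,195,235,70,35,4);im[290:430,170:450]=a
a=z(t,310,150,65,50,4);im[290:490,455:715]=a
im=np.clip(im.astype(float)*1.6,0,255).astype(np.uint8)
cv2.imwrite("pics/c3.png",im)
print([t[y,x] for x,y in((345,90),(350,65),(350,80))])
# ski stripe line
g=env.grab_frame("top").astype(int).min(2)>140
P=[]
for u in range(215,515,4):
    if 381<=u<=395: continue
    r=np.where(g[176:205,u])[0]
    if len(r): P.append(pt("top",u,176+r.mean(),110)[:2])
P=np.array(P);vx,vy,x0,y0=cv2.fitLine(P.astype(np.float32),cv2.DIST_HUBER,0,.01,.01).ravel();print("stripe",np.degrees(np.arctan2(vy,vx)),x0,y0)
q=lambda u,v:(190+u/2.7,70+v/2.7)
for nm,(u,v),zz in[("far edge L",(100,221),110),("far edge R",(560,242),110),("near edge",(500,331),110),("screw",(366,270),148),("ch0",(421,290),122),("ch1",(474,291),122),("ch2",(527,311),122),("heelrear top far",(360,241),188),("heelrear top near",(358,306),188),("grip L",(35,480),58),("gripR",(155,502),58),("footR",(176,503),22),("glass",(573,517),48),("gripend",(746,490),48),("camfoot",(428,53),10),("waxbar",(454,510),20),("cork",(285,511),35)]:print(nm,pt("top",*q(u,v),zz))
```

```text
[array([27, 28, 40], dtype=uint8), array([88, 84, 99], dtype=uint8), array([ 6,  9, 27], dtype=uint8)]
stripe 86.74752 595.50964 -52.46997
far edge L [690.4 297.6 110. ]
far edge R [ 667.6 -127.3  110. ]
near edge [585.  -69.5 110. ]
screw [635.4  53.6 148. ]
ch0 [621.5   3.1 122. ]
ch1 [620.2 -45.1 122. ]
ch2 [601.5 -92.7 122. ]
heelrear top far [653.   59.6 188. ]
heelrear top near [596.9  61.9 188. ]
grip L [453.9 365.   58. ]
gripR [432.3 251.9  58. ]
footR [430.7 237.2  22. ]
glass [ 414.3 -143.5   48. ]
gripend [ 438.2 -309.9   48. ]
camfoot [889.5 -17.4  10. ]
waxbar [421.3 -33.3  20. ]
cork [422.3 130.8  35. ]
```

View pics/c3.png

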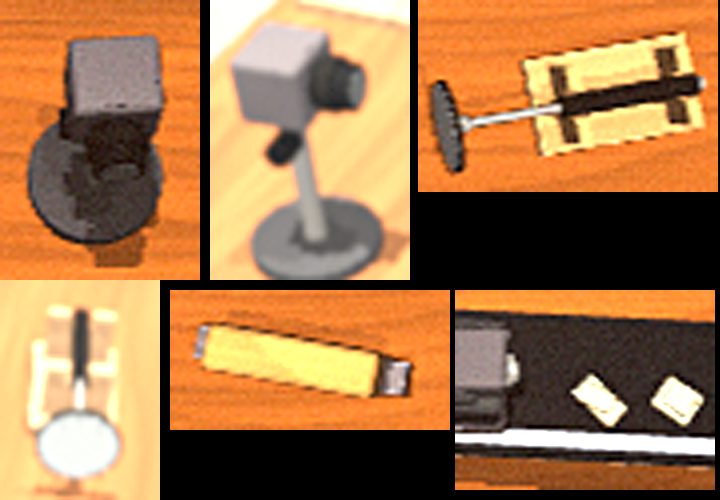

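The camera body's top edges run through (353.2,54.5) and (353.7,72.5) in the top view, its foot is at about (348.8,90), and the lens front is at about (235.5,151) in the side view. The mirror lies with its glass towards +y. Next I'll work out the lens position, the camera axis and the aimed spot.

Run:
```python
from h import *
lens=pt("side",235.5,151,148);print("lens",lens,"top px",px("top",lens))
foot=pt("top",348.8,90,8);print("foot",foot, "side foot", pt("side",200+105/4,130+240/4,8))
# body edges at top
for z in(168,175,182):print(z,pt("top",353.2,54.5,z),pt("top",353.7,72.5,z))
for p in((342,54.5),(364.5,54.5),(365,73),(342.5,73)):print(pt("top",*p,172))
# side body top corners
for p in((268,22),(327,30),(302,77),(232,62)):print("sidecorner",pt("side",200+(p[0]-210)/4,130+p[1]/4,172))
import math
L=lens[:2]
for y in np.arange(-100,-20,5):
    c=np.array([634.5+.0567*(y-53.6),y]);print(y,np.hypot(*(L-c)).round(1),np.degrees(np.arctan2(*(L-c)[::-1])).round(1),end=" | ")
print("\nmirror glass",pt("side",380+78/4,145+163/4,48), "tri",tri((190+573/2.7,70+517/2.7),(399.5,186)))
print(tri((395+275/4,230+85/4),(380+80/4,145+30/4)))
```

```text
lens [845.3 -20.4 148. ] top px [354.7  85.7]
foot [889.2 -18.3   8. ] side foot [892.1 -11.4   8. ]
168 [916.5 -16.4 168. ] [870.7 -16.7 168. ]
175 [913.1 -15.6 175. ] [867.6 -15.9 175. ]
182 [909.7 -14.9 182. ] [864.6 -15.2 182. ]
[914.7  11.2 172. ]
[914.5 -43.3 172. ]
[867.5 -43.5 172. ]
[867.8  10.8 172. ]
sidecorner [914.  -37.7 172. ]
sidecorner [871.5 -41.6 172. ]
sidecorner [859.4  13.8 172. ]
sidecorner [911.1  13.  172. ]
-100 233.5 19.9 | -95 231.6 18.8 | -90 229.7 17.6 | -85 228.0 16.5 | -80 226.4 15.3 | -75 224.8 14.1 | -70 223.4 12.8 | -65 222.0 11.6 | -60 220.8 10.3 | -55 219.7 9.1 | -50 218.7 7.8 | -45 217.8 6.5 | -40 217.0 5.2 | -35 216.3 3.9 | -30 215.8 2.6 | -25 215.3 1.2 | 
mirror glass [ 414.5 -142.8   48. ] tri (array([ 414.4, -143.8,   46.4]), 0.2)
(array([ 440.4, -301.8,   51.8]), 2.9)
```

Run:
```python
from h import *
t=np.mean([env.grab_frame("top") for _ in range(4)],0);s=np.mean([env.grab_frame("side") for _ in range(4)],0)
np.save("t.npy",t);np.save("s.npy",s)
# top: body top face = greyish, bright ; upscale then contour
def face(f,x,y,w,h,lo,hi,k=8):
    c=cv2.resize(f[y:y+h,x:x+w].astype(np.float32),None,fx=k,fy=k,interpolation=cv2.INTER_CUBIC)
    m=((c.max(2)-c.min(2)<40)&(c.max(2)>lo)&(c.max(2)<hi)).astype(np.uint8)
    ct=max(cv2.findContours(m,0,2)[0],key=cv2.contourArea)
    P=(ct[:,0,:]+.5)/k-.5+[x,y];return ct,P,c
ct,P,c=face(t,330,45,45,45,75,140)
r=cv2.minAreaRect(P.astype(np.float32));print("top rect",r)
W=np.array([pt("top",*p,172)[:2] for p in P]);r=cv2.minAreaRect(W.astype(np.float32));print("world rect",r)
for nm,a in(("L",W[W[:,1]>W[:,1].max()-6]),("R",W[W[:,1]<W[:,1].min()+6])):
    a=a[(a[:,0]>875)&(a[:,0]<908)]
    v=cv2.fitLine(a.astype(np.float32),cv2.DIST_HUBER,0,.01,.01).ravel();print(nm,len(a),v)
im=np.clip(c*1.6,0,255).astype(np.uint8)[:,:,::-1].copy()
c2=cv2.resize(s[130:200,200:250].astype(np.float32),None,fx=8,fy=8,interpolation=cv2.INTER_CUBIC)
im2=np.clip(c2*1.2,0,255).astype(np.uint8)[:,:,::-1]
cv2.drawContours(im,[ct],-1,(0,255,0),1)
o=np.zeros((560,770,3),np.uint8);o[:360,:360]=im;o[:560,365:765]=im2;cv2.imwrite("pics/c4.png",o)
```

```text
top rect ((353.47637939453125, 63.17704391479492), (18.648313522338867, 22.658933639526367), 85.8150863647461)
world rect ((892.5532836914062, -16.149864196777344), (47.124576568603516, 54.4577522277832), 3.691610336303711)
L 12 [9.958994e-01 9.046774e-02 8.876877e+02 9.256618e+00]
R 33 [ 9.9817502e-01  6.0386993e-02  8.8707001e+02 -4.3220001e+01]
```

View pics/c4.png

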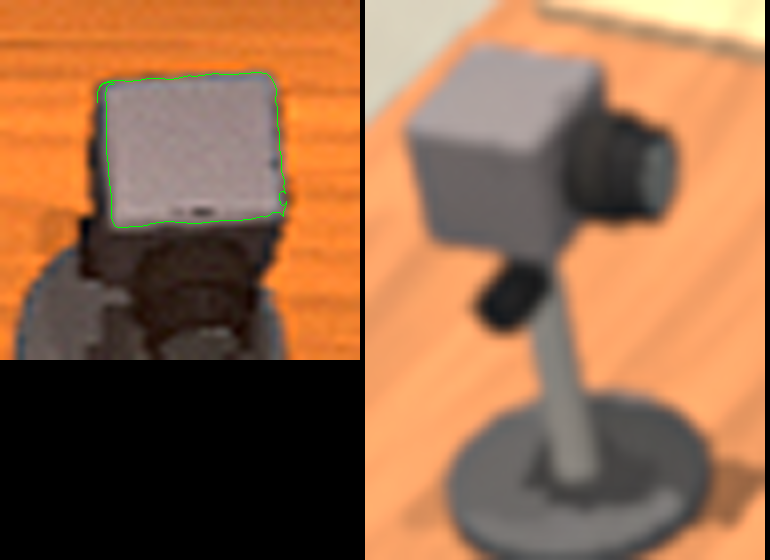

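The contour gives a camera axis of about 3.7 to 4.5°, so the aimed spot is about (631,-36,148). Putting the glass normal on the bisector needs a mirror yaw of about 45°. The scraper centre is about (443,307) with its long axis at 79°. I'll go to it now.

```bash
python3 - <<'E'
from h import *
print("bottle",pt("top",172,230,0),"rest",pt("top",443.8,253.3,8))
E
R='{"dx":0.0154,"dy":0.0433,"dz":-0.003,"wz":0.0573}'
python3 -m jog '[{"dx":0.0154,"dy":0.0433,"dz":-0.003,"wz":0.0573,"grip":-1},{"dx":0.0154,"dy":0.0433,"dz":-0.003,"wz":0.0573,"grip":-1},{"dx":0.0154,"dy":0.0433,"dz":-0.003,"wz":0.0573,"grip":-1},{"dx":0.0154,"dy":0.0433,"dz":-0.003,"wz":0.0573,"grip":-1},{"dx":0.0154,"dy":0.0433,"dz":-0.003,"wz":0.0573,"grip":-1},{"dx":0.0154,"dy":0.0433,"dz":-0.003,"wz":0.0573,"grip":-1},{"dx":0.0154,"dy":0.0433,"dz":-0.003,"wz":0.0573,"grip":-1},{"dx":0.0154,"dy":0.0433,"dz":-0.003,"wz":0.0573,"grip":-1},{"dx":0.0154,"dy":0.0433,"dz":-0.003,"wz":0.0573,"grip":-1},{"dx":0.0154,"dy":0.0433,"dz":-0.003,"wz":0.0573,"grip":-1}]' 30
python3 -m jog '[{"dx":0.0154,"dy":0.0433,"dz":-0.003,"wz":0.0573,"grip":-1},{"dx":0.0154,"dy":0.0433,"dz":-0.003,"wz":0.0573,"grip":-1},{"dx":0.0154,"dy":0.0433,"dz":-0.003,"wz":0.0573,"grip":-1},{"dx":0.0154,"dy":0.0433,"dz":-0.003,"wz":0.0573,"grip":-1},{"dx":0.0154,"dy":0.0433,"dz":-0.003,"wz":0.0573,"grip":-1},{"dx":0.0154,"dy":0.0433,"dz":-0.003,"wz":0.0573,"grip":-1},{"dx":0.0154,"dy":0.0433,"dz":-0.003,"wz":0.0573,"grip":-1},{"dx":0.0154,"dy":0.0433,"dz":-0.003,"wz":0.0573,"grip":-1},{"dx":0.0154,"dy":0.0433,"dz":-0.003,"wz":0.0573,"grip":-1},{"dx":0.0154,"dy":0.0433,"dz":-0.003,"wz":0.0573,"grip":-1}]'
```

```text
bottle [502.5 464.4   0. ] rest [ 433.6 -263.8    8. ]invalid input
invalid input
```

```bash
python3 -m jog '[{"dx":0.0154,"dy":0.0433,"dz":-0.003,"wx":0,"wy":0,"wz":0.0573,"grip":-1},{"dx":0.0154,"dy":0.0433,"dz":-0.003,"wx":0,"wy":0,"wz":0.0573,"grip":-1},{"dx":0.0154,"dy":0.0433,"dz":-0.003,"wx":0,"wy":0,"wz":0.0573,"grip":-1},{"dx":0.0154,"dy":0.0433,"dz":-0.003,"wx":0,"wy":0,"wz":0.0573,"grip":-1},{"dx":0.0154,"dy":0.0433,"dz":-0.003,"wx":0,"wy":0,"wz":0.0573,"grip":-1},{"dx":0.0154,"dy":0.0433,"dz":-0.003,"wx":0,"wy":0,"wz":0.0573,"grip":-1},{"dx":0.0154,"dy":0.0433,"dz":-0.003,"wx":0,"wy":0,"wz":0.0573,"grip":-1},{"dx":0.0154,"dy":0.0433,"dz":-0.003,"wx":0,"wy":0,"wz":0.0573,"grip":-1},{"dx":0.0154,"dy":0.0433,"dz":-0.003,"wx":0,"wy":0,"wz":0.0573,"grip":-1},{"dx":0.0154,"dy":0.0433,"dz":-0.003,"wx":0,"wy":0,"wz":0.0573,"grip":-1}]' 30
```

```text
time_s: 1.75
ee_pos: [289.2, -124.4, 184.3]
ee_rot: [179.9, -0.0, 46.5]
force: [2.1, -0.4, -0.6]
gripper_width: 91.3
```

```bash
python3 -m jog '[{"dx":0.0154,"dy":0.0433,"dz":-0.003,"wx":0,"wy":0,"wz":0.0573,"grip":-1},{"dx":0.0154,"dy":0.0433,"dz":-0.003,"wx":0,"wy":0,"wz":0.0573,"grip":-1},{"dx":0.0154,"dy":0.0433,"dz":-0.003,"wx":0,"wy":0,"wz":0.0573,"grip":-1},{"dx":0.0154,"dy":0.0433,"dz":-0.003,"wx":0,"wy":0,"wz":0.0573,"grip":-1},{"dx":0.0154,"dy":0.0433,"dz":-0.003,"wx":0,"wy":0,"wz":0.0573,"grip":-1},{"dx":0.0154,"dy":0.0433,"dz":-0.003,"wx":0,"wy":0,"wz":0.0573,"grip":-1},{"dx":0.0154,"dy":0.0433,"dz":-0.003,"wx":0,"wy":0,"wz":0.0573,"grip":-1},{"dx":0.0154,"dy":0.0433,"dz":-0.003,"wx":0,"wy":0,"wz":0.0573,"grip":-1},{"dx":0.0154,"dy":0.0433,"dz":-0.003,"wx":0,"wy":0,"wz":0.0573,"grip":-1},{"dx":0.0154,"dy":0.0433,"dz":-0.003,"wx":0,"wy":0,"wz":0.0573,"grip":-1}]'
python3 -m jog '[{"dx":0,"dy":0,"dz":0,"wx":0,"wy":0,"wz":0,"grip":-1},{"dx":0,"dy":0,"dz":0,"wx":0,"wy":0,"wz":0,"grip":-1},{"dx":0,"dy":0,"dz":0,"wx":0,"wy":0,"wz":0,"grip":-1}]'
```

```text
time_s: 2.75
ee_pos: [443.2, 309.1, 153.9]
ee_rot: [180.0, -0.0, 79.4]
force: [0.6, 0.2, 0.8]
gripper_width: 91.4
time_s: 3.05
ee_pos: [442.3, 306.0, 153.9]
ee_rot: [-180.0, 0.1, 79.2]
force: [0.3, -0.8, 0.2]
gripper_width: 91.1
```

```bash
python3 -m jog '[{"dx":0,"dy":0,"dz":-0.03,"wx":0,"wy":0,"wz":0,"grip":-1},{"dx":0,"dy":0,"dz":-0.03,"wx":0,"wy":0,"wz":0,"grip":-1},{"dx":0,"dy":0,"dz":-0.03,"wx":0,"wy":0,"wz":0,"grip":-1},{"dx":0,"dy":0,"dz":-0.021,"wx":0,"wy":0,"wz":0,"grip":-1},{"dx":0,"dy":0,"dz":-0.015,"wx":0,"wy":0,"wz":0,"grip":-1},{"dx":0,"dy":0,"dz":0,"wx":0,"wy":0,"wz":0,"grip":-1},{"dx":0,"dy":0,"dz":0,"wx":0,"wy":0,"wz":0,"grip":1},{"dx":0,"dy":0,"dz":0,"wx":0,"wy":0,"wz":0,"grip":1},{"dx":0,"dy":0,"dz":0,"wx":0,"wy":0,"wz":0,"grip":1},{"dx":0,"dy":0,"dz":0,"wx":0,"wy":0,"wz":0,"grip":1}]' 40
python3 -m jog '[{"dx":0,"dy":0,"dz":0,"wx":0,"wy":0,"wz":0,"grip":1},{"dx":0,"dy":0,"dz":0,"wx":0,"wy":0,"wz":0,"grip":1},{"dx":0,"dy":0,"dz":0,"wx":0,"wy":0,"wz":0,"grip":1},{"dx":0,"dy":0,"dz":0,"wx":0,"wy":0,"wz":0,"grip":1}]'
```

```text
time_s: 4.05
ee_pos: [443.3, 307.2, 28.8]
ee_rot: [179.9, -0.1, 79.2]
force: [-0.2, 0.5, 0.2]
gripper_width: 61.8
time_s: 4.45
ee_pos: [442.5, 307.0, 27.9]
ee_rot: [-180.0, 0.0, 79.2]
force: [-0.5, 1.4, -1.2]
gripper_width: 30.2
```

Gripped at 30.2 mm, which matches the beech grip. Now I'll lift it and carry it to the far side of the chips.

```bash
python3 -m jog '[{"dx":0,"dy":0,"dz":0.02,"wx":0,"wy":0,"wz":0,"grip":1},{"dx":0,"dy":0,"dz":0.045,"wx":0,"wy":0,"wz":0,"grip":1},{"dx":0,"dy":0,"dz":0.045,"wx":0,"wy":0,"wz":0,"grip":1},{"dx":0,"dy":0,"dz":0.045,"wx":0,"wy":0,"wz":0,"grip":1},{"dx":0,"dy":0,"dz":0.045,"wx":0,"wy":0,"wz":0,"grip":1},{"dx":0,"dy":0,"dz":0.022,"wx":0,"wy":0,"wz":0,"grip":1}]'
python3 -m jog '[{"dx":0.0219,"dy":-0.035,"dz":0,"wx":0,"wy":0,"wz":0.0132,"grip":1},{"dx":0.0219,"dy":-0.035,"dz":0,"wx":0,"wy":0,"wz":0.0132,"grip":1},{"dx":0.0219,"dy":-0.035,"dz":0,"wx":0,"wy":0,"wz":0.0132,"grip":1},{"dx":0.0219,"dy":-0.035,"dz":0,"wx":0,"wy":0,"wz":0.0132,"grip":1},{"dx":0.0219,"dy":-0.035,"dz":0,"wx":0,"wy":0,"wz":0.0132,"grip":1},{"dx":0.0219,"dy":-0.035,"dz":0,"wx":0,"wy":0,"wz":0.0132,"grip":1},{"dx":0.0219,"dy":-0.035,"dz":0,"wx":0,"wy":0,"wz":0.0132,"grip":1},{"dx":0.0219,"dy":-0.035,"dz":0,"wx":0,"wy":0,"wz":0.0132,"grip":1},{"dx":0.0219,"dy":-0.035,"dz":0,"wx":0,"wy":0,"wz":0.0132,"grip":1},{"dx":0.0219,"dy":-0.035,"dz":0,"wx":0,"wy":0,"wz":0.0132,"grip":1}]'
python3 -m jog '[{"dx":0,"dy":0,"dz":-0.03,"wx":0,"wy":0,"wz":0,"grip":1},{"dx":0,"dy":0,"dz":-0.03,"wx":0,"wy":0,"wz":0,"grip":1},{"dx":0,"dy":0,"dz":0,"wx":0,"wy":0,"wz":0,"grip":1},{"dx":0,"dy":0,"dz":0,"wx":0,"wy":0,"wz":0,"grip":1}]'
python3 - <<'E'
from h import *
crop("side",230,90,390,240,3.5,"pics/d1.png")
E
```

```text
time_s: 5.05
ee_pos: [444.0, 307.8, 254.1]
ee_rot: [179.7, -0.3, 79.2]
force: [-0.1, 0.2, -2.4]
gripper_width: 29.8
time_s: 6.05
ee_pos: [662.3, -44.5, 249.2]
ee_rot: [-179.9, -0.0, 86.8]
force: [0.4, 0.7, -2.1]
gripper_width: 29.9
time_s: 6.45
ee_pos: [661.7, -42.9, 189.6]
ee_rot: [-179.9, -0.0, 86.8]
force: [0.1, -0.0, -0.7]
gripper_width: 29.8
```

View pics/d1.png

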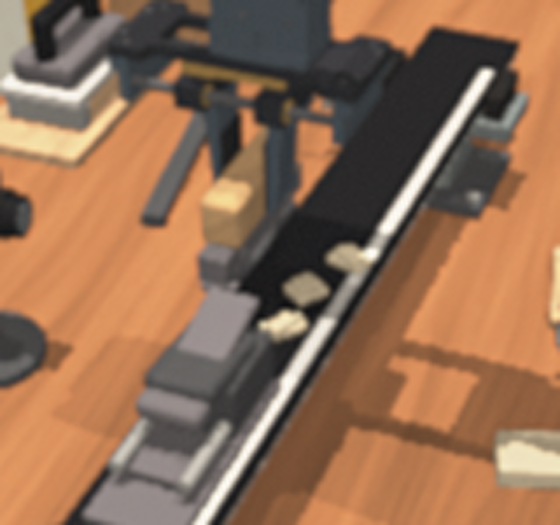

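The scraper hangs level on the far side of the chips, well aligned with the ski, with its foot at crop (205..280, 235..270). Next I'll lower it and sweep towards the robot.

```bash
python3 -m jog '[{"dx":0,"dy":0,"dz":-0.025,"wx":0,"wy":0,"wz":0,"grip":1},{"dx":0,"dy":0,"dz":-0.0135,"wx":0,"wy":0,"wz":0,"grip":1},{"dx":0,"dy":0,"dz":-0.01,"wx":0,"wy":0,"wz":0,"grip":1},{"dx":0,"dy":0,"dz":0,"wx":0,"wy":0,"wz":0,"grip":1},{"dx":0,"dy":0,"dz":0,"wx":0,"wy":0,"wz":0,"grip":1}]'
python3 -m jog '[{"dx":-0.01,"dy":0.0006,"dz":0,"wx":0,"wy":0,"wz":0,"grip":1},{"dx":-0.01,"dy":0.0006,"dz":0,"wx":0,"wy":0,"wz":0,"grip":1},{"dx":-0.01,"dy":0.0006,"dz":0,"wx":0,"wy":0,"wz":0,"grip":1},{"dx":-0.01,"dy":0.0006,"dz":0,"wx":0,"wy":0,"wz":0,"grip":1},{"dx":-0.01,"dy":0.0006,"dz":0,"wx":0,"wy":0,"wz":0,"grip":1},{"dx":-0.01,"dy":0.0006,"dz":0,"wx":0,"wy":0,"wz":0,"grip":1},{"dx":-0.01,"dy":0.0006,"dz":0,"wx":0,"wy":0,"wz":0,"grip":1},{"dx":-0.01,"dy":0.0006,"dz":0,"wx":0,"wy":0,"wz":0,"grip":1},{"dx":-0.01,"dy":0.0006,"dz":0,"wx":0,"wy":0,"wz":0,"grip":1},{"dx":-0.01,"dy":0.0006,"dz":0,"wx":0,"wy":0,"wz":0,"grip":1}]'
python3 -m jog '[{"dx":0,"dy":0,"dz":0,"wx":0,"wy":0,"wz":0,"grip":1},{"dx":0,"dy":0,"dz":0,"wx":0,"wy":0,"wz":0,"grip":1},{"dx":0,"dy":0,"dz":0,"wx":0,"wy":0,"wz":0,"grip":1},{"dx":0,"dy":0,"dz":0.03,"wx":0,"wy":0,"wz":0,"grip":1},{"dx":0,"dy":0,"dz":0.03,"wx":0,"wy":0,"wz":0,"grip":1},{"dx":0,"dy":0,"dz":0.03,"wx":0,"wy":0,"wz":0,"grip":1},{"dx":0,"dy":0,"dz":0.02,"wx":0,"wy":0,"wz":0,"grip":1}]'
python3 - <<'E'
from h import *
crop("side",230,90,440,240,3.5,"pics/d2.png")
E
```

```text
time_s: 7.0
ee_pos: [662.4, -42.9, 142.2]
ee_rot: [179.9, 0.0, 86.8]
force: [0.1, -0.4, -0.8]
gripper_width: 30.1
time_s: 8.0
ee_pos: [561.0, -36.9, 141.5]
ee_rot: [180.0, 0.0, 86.8]
force: [-0.5, 0.7, -0.3]
gripper_width: 30.1
time_s: 8.7
ee_pos: [563.1, -37.1, 253.8]
ee_rot: [179.8, 0.0, 86.8]
force: [0.1, -0.5, -1.1]
gripper_width: 30.0
```

View pics/d2.png

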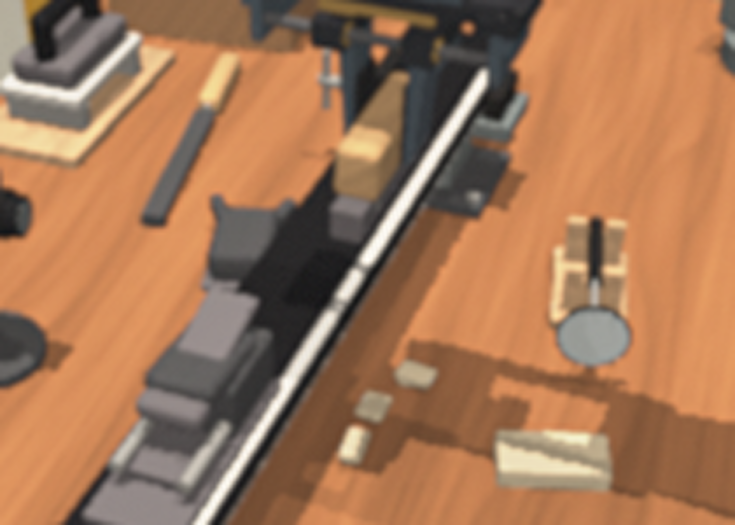

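All three chips lie on the bench, at crop (415,373), (373,405) and (353,445). I'll return the scraper to its original spot.

```bash
python3 -m jog '[{"dx":-0.0119,"dy":0.0344,"dz":0,"wx":0,"wy":0,"wz":-0.0132,"grip":1},{"dx":-0.0119,"dy":0.0344,"dz":0,"wx":0,"wy":0,"wz":-0.0132,"grip":1},{"dx":-0.0119,"dy":0.0344,"dz":0,"wx":0,"wy":0,"wz":-0.0132,"grip":1},{"dx":-0.0119,"dy":0.0344,"dz":0,"wx":0,"wy":0,"wz":-0.0132,"grip":1},{"dx":-0.0119,"dy":0.0344,"dz":0,"wx":0,"wy":0,"wz":-0.0132,"grip":1},{"dx":-0.0119,"dy":0.0344,"dz":0,"wx":0,"wy":0,"wz":-0.0132,"grip":1},{"dx":-0.0119,"dy":0.0344,"dz":0,"wx":0,"wy":0,"wz":-0.0132,"grip":1},{"dx":-0.0119,"dy":0.0344,"dz":0,"wx":0,"wy":0,"wz":-0.0132,"grip":1},{"dx":-0.0119,"dy":0.0344,"dz":0,"wx":0,"wy":0,"wz":-0.0132,"grip":1},{"dx":-0.0119,"dy":0.0344,"dz":0,"wx":0,"wy":0,"wz":-0.0132,"grip":1}]'
python3 -m jog '[{"dx":0,"dy":0,"dz":-0.04,"wx":0,"wy":0,"wz":0,"grip":1},{"dx":0,"dy":0,"dz":-0.04,"wx":0,"wy":0,"wz":0,"grip":1},{"dx":0,"dy":0,"dz":-0.04,"wx":0,"wy":0,"wz":0,"grip":1},{"dx":0,"dy":0,"dz":-0.04,"wx":0,"wy":0,"wz":0,"grip":1},{"dx":0,"dy":0,"dz":-0.03,"wx":0,"wy":0,"wz":0,"grip":1},{"dx":0,"dy":0,"dz":-0.02,"wx":0,"wy":0,"wz":0,"grip":1},{"dx":0,"dy":0,"dz":-0.01,"wx":0,"wy":0,"wz":0,"grip":1},{"dx":0,"dy":0,"dz":0,"wx":0,"wy":0,"wz":0,"grip":1},{"dx":0,"dy":0,"dz":0,"wx":0,"wy":0,"wz":0,"grip":1},{"dx":0,"dy":0,"dz":0,"wx":0,"wy":0,"wz":0,"grip":1}]'
```

```text
time_s: 9.75
ee_pos: [442.3, 308.5, 250.6]
ee_rot: [-180.0, 0.0, 79.2]
force: [1.5, -0.2, -1.4]
gripper_width: 29.8
time_s: 10.75
ee_pos: [443.7, 307.6, 32.6]
ee_rot: [179.9, -0.1, 79.2]
force: [0.5, 0.3, -1.0]
gripper_width: 29.7
```

```bash
python3 -m jog '[{"dx":0,"dy":0,"dz":-0.002,"wx":0,"wy":0,"wz":0,"grip":1},{"dx":0,"dy":0,"dz":-0.0015,"wx":0,"wy":0,"wz":0,"grip":1},{"dx":0,"dy":0,"dz":0,"wx":0,"wy":0,"wz":0,"grip":1},{"dx":0,"dy":0,"dz":0,"wx":0,"wy":0,"wz":0,"grip":1}]'
```

```text
time_s: 11.15
ee_pos: [442.9, 307.0, 28.1]
ee_rot: [180.0, -0.0, 79.2]
force: [0.1, 0.3, -1.4]
gripper_width: 30.0
```

```bash
python3 -m jog '[{"dx":0,"dy":0,"dz":-0.0006,"wx":0,"wy":0,"wz":0,"grip":1},{"dx":0,"dy":0,"dz":0,"wx":0,"wy":0,"wz":0,"grip":1},{"dx":0,"dy":0,"dz":0,"wx":0,"wy":0,"wz":0,"grip":-1},{"dx":0,"dy":0,"dz":0,"wx":0,"wy":0,"wz":0,"grip":-1},{"dx":0,"dy":0,"dz":0,"wx":0,"wy":0,"wz":0,"grip":-1},{"dx":0,"dy":0,"dz":0,"wx":0,"wy":0,"wz":0,"grip":-1},{"dx":0,"dy":0,"dz":0,"wx":0,"wy":0,"wz":0,"grip":-1},{"dx":0,"dy":0,"dz":0,"wx":0,"wy":0,"wz":0,"grip":-1}]'
python3 -m jog '[{"dx":0,"dy":0,"dz":0.02,"wx":0,"wy":0,"wz":0,"grip":-1},{"dx":0,"dy":0,"dz":0.04,"wx":0,"wy":0,"wz":0,"grip":-1},{"dx":0,"dy":0,"dz":0.04,"wx":0,"wy":0,"wz":0,"grip":-1},{"dx":0,"dy":0,"dz":0.04,"wx":0,"wy":0,"wz":0,"grip":-1},{"dx":0,"dy":0,"dz":0.02,"wx":0,"wy":0,"wz":0,"grip":-1}]'
```

```text
time_s: 11.95
ee_pos: [442.9, 307.0, 27.3]
ee_rot: [180.0, 0.0, 79.2]
force: [-0.3, -0.4, -0.5]
gripper_width: 75.3
time_s: 12.45
ee_pos: [444.2, 307.9, 191.2]
ee_rot: [179.7, -0.2, 79.2]
force: [0.6, 0.4, 0.5]
gripper_width: 91.6
```

```bash
python3 -m jog '[{"dx":-0.0009,"dy":-0.0475,"dz":0,"wx":0,"wy":0,"wz":0.0275,"grip":-1},{"dx":-0.0009,"dy":-0.0475,"dz":0,"wx":0,"wy":0,"wz":0.0275,"grip":-1},{"dx":-0.0009,"dy":-0.0475,"dz":0,"wx":0,"wy":0,"wz":0.0275,"grip":-1},{"dx":-0.0009,"dy":-0.0475,"dz":0,"wx":0,"wy":0,"wz":0.0275,"grip":-1},{"dx":-0.0009,"dy":-0.0475,"dz":0,"wx":0,"wy":0,"wz":0.0275,"grip":-1},{"dx":-0.0009,"dy":-0.0475,"dz":0,"wx":0,"wy":0,"wz":0.0275,"grip":-1},{"dx":-0.0009,"dy":-0.0475,"dz":0,"wx":0,"wy":0,"wz":0.0275,"grip":-1},{"dx":-0.0009,"dy":-0.0475,"dz":0,"wx":0,"wy":0,"wz":0.0275,"grip":-1},{"dx":-0.0009,"dy":-0.0475,"dz":0,"wx":0,"wy":0,"wz":0.0275,"grip":-1},{"dx":-0.0009,"dy":-0.0475,"dz":0,"wx":0,"wy":0,"wz":0.0275,"grip":-1}]'
python3 -m jog '[{"dx":-0.0009,"dy":-0.0475,"dz":0,"wx":0,"wy":0,"wz":0.0275,"grip":-1},{"dx":-0.0009,"dy":-0.0475,"dz":0,"wx":0,"wy":0,"wz":0.0275,"grip":-1},{"dx":0,"dy":0,"dz":-0.04,"wx":0,"wy":0,"wz":0,"grip":-1},{"dx":0,"dy":0,"dz":-0.04,"wx":0,"wy":0,"wz":0,"grip":-1},{"dx":0,"dy":0,"dz":0,"wx":0,"wy":0,"wz":0,"grip":-1},{"dx":0,"dy":0,"dz":0,"wx":0,"wy":0,"wz":0,"grip":-1}]'
python3 - <<'E'
from h import *
t=env.grab_frame("top")[225:285,190:480,::-1];s=env.grab_frame("side")
t=cv2.resize(t,None,fx=2.7,fy=2.7,interpolation=cv2.INTER_CUBIC)
a=cv2.resize(s[110:350,320:440,::-1],None,fx=1.7,fy=1.7,interpolation=cv2.INTER_CUBIC)
b=cv2.resize(s[130:210,360:440,::-1],None,fx=4.5,fy=4.5,interpolation=cv2.INTER_CUBIC)
o=np.zeros((600,783,3),np.uint8);o[:162]=t;o[165:165+408,:204]=a;o[165:525,220:580]=b
cv2.imwrite("pics/e1.png",o)
E
```

```text
time_s: 13.45
ee_pos: [433.5, -169.9, 187.6]
ee_rot: [180.0, 0.0, 95.0]
force: [0.1, -0.8, 0.3]
gripper_width: 90.8
time_s: 14.05
ee_pos: [432.2, -262.9, 107.7]
ee_rot: [-180.0, -0.0, 98.1]
force: [0.5, -0.2, 0.5]
gripper_width: 91.2
```

View pics/e1.png

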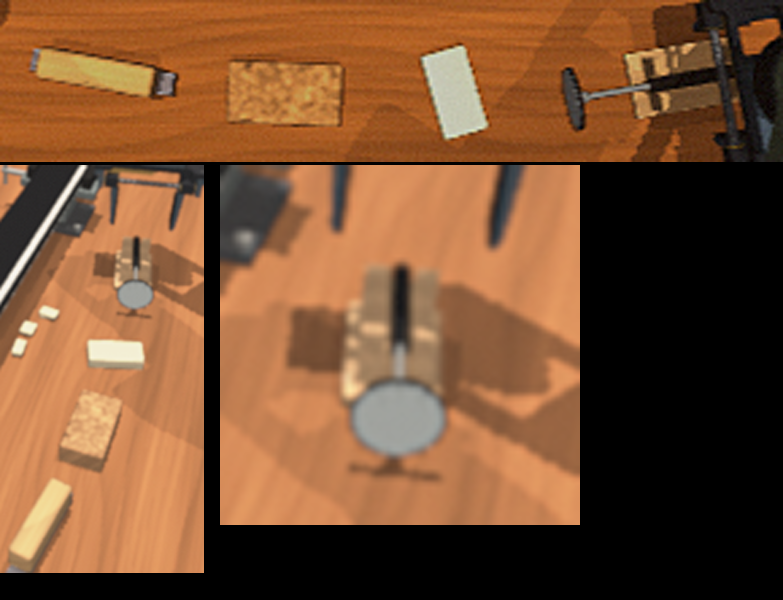

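The scraper stands upright at its old place, and the open fingers straddle the grip centrally. Next I'll descend and grip the mirror.

```bash
python3 -m jog '[{"dx":0,"dy":0,"dz":-0.03,"wx":0,"wy":0,"wz":0,"grip":-1},{"dx":0,"dy":0,"dz":-0.03,"wx":0,"wy":0,"wz":0,"grip":-1},{"dx":0,"dy":0,"dz":-0.0125,"wx":0,"wy":0,"wz":0,"grip":-1},{"dx":0,"dy":0,"dz":-0.005,"wx":0,"wy":0,"wz":0,"grip":-1},{"dx":0,"dy":0,"dz":0,"wx":0,"wy":0,"wz":0,"grip":-1},{"dx":0,"dy":0,"dz":0,"wx":0,"wy":0,"wz":0,"grip":1},{"dx":0,"dy":0,"dz":0,"wx":0,"wy":0,"wz":0,"grip":1},{"dx":0,"dy":0,"dz":0,"wx":0,"wy":0,"wz":0,"grip":1},{"dx":0,"dy":0,"dz":0,"wx":0,"wy":0,"wz":0,"grip":1},{"dx":0,"dy":0,"dz":0,"wx":0,"wy":0,"wz":0,"grip":1}]' 30
python3 -m jog '[{"dx":0,"dy":0,"dz":0,"wx":0,"wy":0,"wz":0,"grip":1},{"dx":0,"dy":0,"dz":0,"wx":0,"wy":0,"wz":0,"grip":1},{"dx":0,"dy":0,"dz":0,"wx":0,"wy":0,"wz":0,"grip":1},{"dx":0,"dy":0,"dz":0,"wx":0,"wy":0,"wz":0,"grip":1},{"dx":0,"dy":0,"dz":0,"wx":0,"wy":0,"wz":0,"grip":1}]'
```

```text
time_s: 15.15
ee_pos: [432.1, -263.0, 30.1]
ee_rot: [180.0, 0.0, 98.1]
force: [-0.7, 0.8, 0.0]
gripper_width: 53.9
time_s: 15.65
ee_pos: [432.3, -263.0, 29.9]
ee_rot: [180.0, 0.0, 98.1]
force: [3.0, 1.9, -0.4]
gripper_width: 14.4
```

```bash
python3 -m jog '[{"dx":0,"dy":0,"dz":0.01,"wx":0,"wy":0,"wz":0,"grip":1},{"dx":0,"dy":0,"dz":0.03,"wx":0,"wy":0,"wz":0,"grip":1},{"dx":0,"dy":0,"dz":0.03,"wx":0,"wy":0,"wz":0,"grip":1},{"dx":0,"dy":0,"dz":0.03,"wx":0,"wy":0,"wz":0,"grip":1},{"dx":0,"dy":0,"dz":0.03,"wx":0,"wy":0,"wz":0,"grip":1},{"dx":0,"dy":0,"dz":0.02,"wx":0,"wy":0,"wz":0,"grip":1}]'
python3 -m jog '[{"dx":0.0114,"dy":0.0141,"dz":0,"wx":0,"wy":0,"wz":-0.092,"grip":1},{"dx":0.0114,"dy":0.0141,"dz":0,"wx":0,"wy":0,"wz":-0.092,"grip":1},{"dx":0.0114,"dy":0.0141,"dz":0,"wx":0,"wy":0,"wz":-0.092,"grip":1},{"dx":0.0114,"dy":0.0141,"dz":0,"wx":0,"wy":0,"wz":-0.092,"grip":1},{"dx":0.0114,"dy":0.0141,"dz":0,"wx":0,"wy":0,"wz":-0.092,"grip":1},{"dx":0.0114,"dy":0.0141,"dz":0,"wx":0,"wy":0,"wz":-0.092,"grip":1},{"dx":0.0114,"dy":0.0141,"dz":0,"wx":0,"wy":0,"wz":-0.092,"grip":1},{"dx":0.0114,"dy":0.0141,"dz":0,"wx":0,"wy":0,"wz":-0.092,"grip":1},{"dx":0.0114,"dy":0.0141,"dz":0,"wx":0,"wy":0,"wz":-0.092,"grip":1},{"dx":0.0114,"dy":0.0141,"dz":0,"wx":0,"wy":0,"wz":-0.092,"grip":1}]'
python3 -m jog '[{"dx":0,"dy":0,"dz":-0.03,"wx":0,"wy":0,"wz":0,"grip":1},{"dx":0,"dy":0,"dz":-0.01,"wx":0,"wy":0,"wz":0,"grip":1},{"dx":0,"dy":0,"dz":0,"wx":0,"wy":0,"wz":0,"grip":1},{"dx":0,"dy":0,"dz":0,"wx":0,"wy":0,"wz":0,"grip":1},{"dx":0,"dy":0,"dz":0,"wx":0,"wy":0,"wz":0,"grip":1}]'
python3 - <<'E'
from h import *
f=env.grab_frame("top")[45:285,200:470,::-1];a=cv2.resize(f[30:160,100:240],None,fx=4,fy=4,interpolation=cv2.INTER_CUBIC)
s=env.grab_frame("side");b=cv2.resize(s[120:230,230:290,::-1],None,fx=4,fy=4,interpolation=cv2.INTER_CUBIC)
o=np.zeros((520,800,3),np.uint8);o[:520,:560]=a;o[:440,560:800]=b;o=np.clip(o*1.4,0,255).astype(np.uint8);cv2.imwrite("pics/f1.png",o)
print(env.state()["ee_pos"],px("side",[631,-36,148]),px("top",[631,-36,148]))
E
```

```text
time_s: 16.25
ee_pos: [432.2, -263.2, 182.7]
ee_rot: [179.9, 0.1, 98.1]
force: [0.6, -0.7, -2.0]
gripper_width: 13.4
time_s: 17.25
ee_pos: [545.9, -121.3, 180.3]
ee_rot: [-180.0, 0.0, 45.2]
force: [-0.3, -0.1, -0.9]
gripper_width: 13.5
time_s: 17.75
ee_pos: [546.6, -122.5, 141.1]
ee_rot: [179.9, -0.1, 45.4]
force: [1.1, -0.5, -1.1]
gripper_width: 12.9
[ 546.53320382 -122.34215104  140.9314954 ] [313.3 163. ] [363.  171.5]
```

View pics/f1.png

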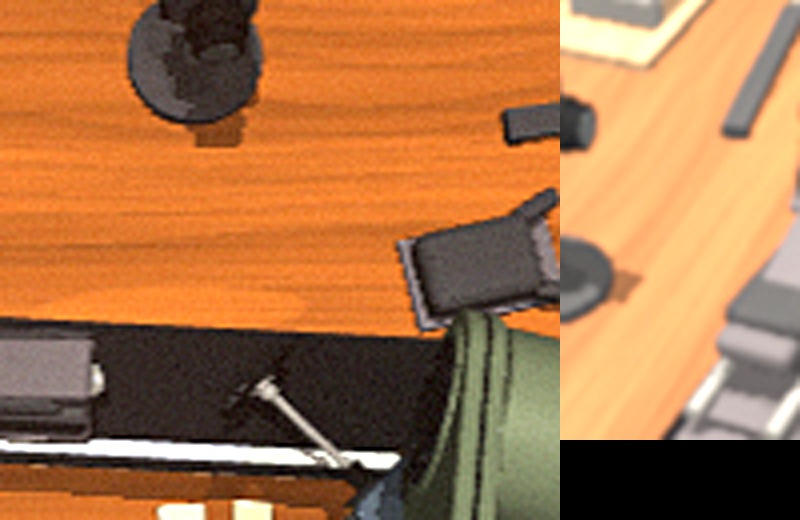

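The glass sits over the ski's centreline behind the screw at about crop (257,380), with the rod running at 45° and clear of everything. My side crop missed the mirror. I'll lower to the final height and check in the side view.

```bash
python3 -m jog '[{"dx":0,"dy":-0.002,"dz":-0.006,"wx":0,"wy":0,"wz":0,"grip":1},{"dx":0,"dy":0,"dz":-0.005,"wx":0,"wy":0,"wz":0,"grip":1},{"dx":0,"dy":0,"dz":0,"wx":0,"wy":0,"wz":0,"grip":1},{"dx":0,"dy":0,"dz":0,"wx":0,"wy":0,"wz":0,"grip":1},{"dx":0,"dy":0,"dz":0,"wx":0,"wy":0,"wz":0,"grip":1},{"dx":0,"dy":0,"dz":0,"wx":0,"wy":0,"wz":0,"grip":1}]'
python3 - <<'E'
from h import *
s=np.mean([env.grab_frame("side") for _ in range(4)],0);t=np.mean([env.grab_frame("top") for _ in range(4)],0)
k=lambda f,x,y,w,h,z:np.clip(cv2.resize(f[y:y+h,x:x+w,::-1].astype(np.float32),None,fx=z,fy=z,interpolation=cv2.INTER_CUBIC)*1.5,0,255)
o=np.zeros((560,800,3),np.uint8);o[:560,:400]=k(s,285,130,50,70,8);o[:400,400:800]=k(t,345,150,50,50,8);cv2.imwrite("pics/g1.png",o)
print(env.state()["ee_pos"],[px("side",p) for p in([631,-38,148],[631,-38,178],[631,-38,118])],px("top",[631,-38,148]))
for q in((355,86.9),(357,87)):print(pt("top",*q,148))
print(pt("side",236.6,151.5,148))
E
```

```text
time_s: 18.45
ee_pos: [546.2, -124.0, 129.0]
ee_rot: [180.0, -0.0, 45.4]
force: [0.8, 0.0, -1.1]
gripper_width: 13.4
[ 546.09855259 -123.96500393  128.90644225] [array([313.5, 162.5]), array([313.4, 152.8]), array([313.6, 171.9])] [363.8 171.5]
[842.3 -21.2 148. ]
[842.  -26.1 148. ]
[841.4 -19.2 148. ]
```

View pics/g1.png

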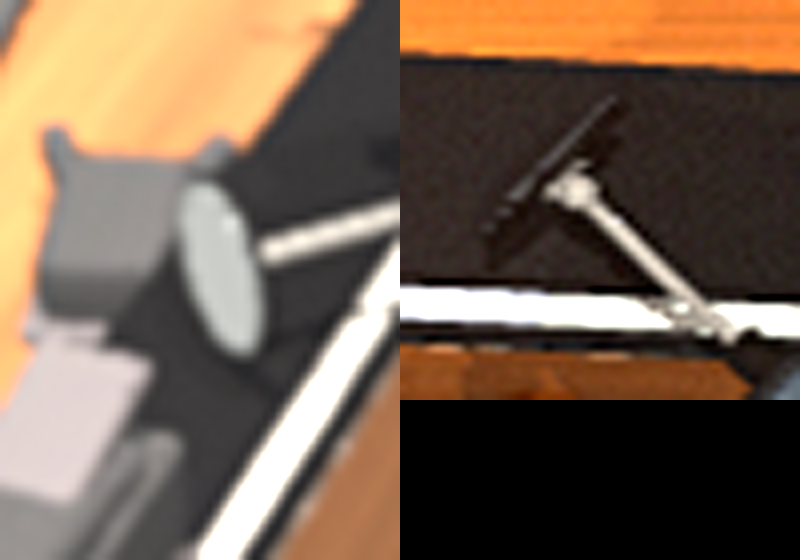

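The glass centre is at side (312.8,163.5), where I expected (313.5,162.5), and at top (364,171.2), where I expected (363.8,171.5). The glass normal is about 46°. I'll raise it 2 mm, let it settle and check.

```bash
python3 -m jog '[{"dx":0,"dy":0,"dz":0.002,"wx":0,"wy":0,"wz":0,"grip":1},{"dx":0,"dy":0,"dz":0,"wx":0,"wy":0,"wz":0,"grip":1},{"dx":0,"dy":0,"dz":0,"wx":0,"wy":0,"wz":0,"grip":1},{"dx":0,"dy":0,"dz":0,"wx":0,"wy":0,"wz":0,"grip":1},{"dx":0,"dy":0,"dz":0,"wx":0,"wy":0,"wz":0,"grip":1},{"dx":0,"dy":0,"dz":0,"wx":0,"wy":0,"wz":0,"grip":1},{"dx":0,"dy":0,"dz":0,"wx":0,"wy":0,"wz":0,"grip":1},{"dx":0,"dy":0,"dz":0,"wx":0,"wy":0,"wz":0,"grip":1},{"dx":0,"dy":0,"dz":0,"wx":0,"wy":0,"wz":0,"grip":1},{"dx":0,"dy":0,"dz":0,"wx":0,"wy":0,"wz":0,"grip":1}]'
python3 - <<'E'
from h import *
print("glass before raise",tri((364,171.2),(312.75,163.5)))
f=env.grab_frame("top")
print("chip pixels left on ski:",int((f[158:182,338:396].min(2)>140).sum()))
s=env.state();print(s["ee_pos"],s["ee_rot"],s["qvel"].round(2),s["force"],s["gripper_width"])
print(env.job_done())
E
```

```text
time_s: 19.85
ee_pos: [546.1, -124.0, 130.9]
ee_rot: [180.0, -0.0, 45.4]
force: [-0.9, -0.3, -1.1]
gripper_width: 13.5
glass before raise (array([633. , -38.8, 143.8]), 0.9)
chip pixels left on ski: 3
[ 546.112101   -123.97352363  130.8858495 ] [ 1.79991315e+02 -5.35930663e-04  4.54252176e+01] [-0.08 -0.06  0.06  0.02  0.06 -0.  ] [ 0.36449149  0.17017107 -1.33026202] 13.239894581457268
the job is handed in; nothing more can be done
None
```

I finished the sequence and handed the job in at about 20 s, still holding the mirror; no verdict was reported.

**What I did**
- I pushed all three chips off the ski in one sweep towards the robot, using the scraper's foot. The side view showed all three on the bench.
- I set the scraper down where it came from and let go. A later picture showed it standing on its foot.
- I took the mirror by its rubber grip and held it over the ski's centreline behind the heel piece, with the glass facing halfway between the screw and the camera.

**Last checks**
- **Position:** two views put the glass centre at about (633, -39, 144) mm, against my estimate of the aimed spot at about (632, -38, 148) mm. I then raised it 2 mm, so it should be about 146 mm high.
- **Angle:** the tool yaw put the glass normal at 45.4°, and the top view suggested about 46.5°; the bisector I aimed for was 45.4°.
- **Grip and stillness:** the jaws read about 13.4 mm on the 14 mm grip at 30 N, the joints were still, and the force matched the mirror's weight. I saw no contact with the ski, heel piece, camera or rest.

**Doubts**
- **Camera axis:** this is the least certain figure. My readings ran from about 0 to 8°; I used 4–4.5°. That puts the spot at roughly ±8–10 mm along the ski, inside the 20 mm allowed.
- **Height:** 144 mm by the pictures disagrees with about 147 mm by the arm.
- **Chip pixels:** the last colour check found 3 pale pixels in the area behind the heel piece. I put them down to the ski's white stripe or the mirror's steel rod, because chips had shown about 50 each.
- **Screw in the glass:** I could not see from the bench camera itself, so whether the screw shows in the mirror is worked out from these measurements.

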